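Seal the vacuum chamber and hold the pump rod drawn

TASK

Push the open door of the small vacuum chamber shut until it seats on its catch. Then grip the black knob of the hand pump beside it and draw the piston rod straight and gently up out of its block, without forcing it sideways, until the blue ring on the rod is clear of the block while the red ring below it is still hidden inside, and finish there, still holding the rod steady by its knob (it drops back if let go). Leave the jar, the slide box and the cassette where they are.

Things in the scene. Friction and masses are not known exactly. Their poses are not given: they have to be found in the camera images.
- station: Fixed vacuum station: blue base plate 12 mm thick with a white open-fronted chamber and an aluminium pump block. Origin on the work surface; x points into the chamber, y left, z up. In this frame the chamber spans x 0 to 160, y -20 to 180, roof at z 188 mm (gauge on it up to 210); the plate spans x -80 to 160, y +-195; the pump block is 56 x 56 at x -10, y -125, top at z 130.
- door (a joint): Door angle in rad: 0 = shut on its stop and catch, growing as the free edge swings out towards the robot; starts at 0.5 to 0.95 and stays where it is left. The catch, a sprung roller, resists from about 0.08 down to 0.03 rad, with about 5 N at the push plate; past that it snaps the door to 0 and keeps it there. Pushing the shut door with 15 N does no harm.
- door_hinge (a point): Point on the vertical hinge line of the door, at the left (+y) front edge of the chamber: x 0, y 180 mm in the station's frame, 100 mm above the work surface. Its axes are those of the station.
- door_push (a point): Centre of the black push plate (30 wide, 75 tall) on the door's outer face, moving with it: 180 mm from the hinge line, 152 mm above the work surface. x points square into the door (push this way), y towards the hinge. The door is grey with a clear window, 200 mm wide from the hinge line, 14 mm thick; outer face 15 mm in front of the hinge line; edges 14 and 186 mm above the work surface.
- pump_mouth (a point): Centre of the mouth of the pump's vertical bore, in the top face of the aluminium block, 130 mm above the work surface. Bore 18 mm wide, 110 mm deep. Axes as the station's.
- knob (a point): Centre of the round black knob (28 mm across, 36 tall) atop the piston rod, z up the rod. Steel rod 16 mm thick, 125 long below the knob, loose in the bore, 0.2 to 0.4 kg. At the start this point is 33 mm above the mouth. Blue ring 45 to 55 mm, red ring 78 to 88 mm below the knob's underside: blue is just clear with this point 73 mm above the mouth, red begins to show at 96.
- specimen_jar: Bystander: jar with a yellow cap, 56 mm across, 75 mm tall, origin at the centre of its underside.
- slide_box: Bystander: blue box with a white lid, 95 x 75 x 35 mm, origin at the centre of its underside.
- cassette: Bystander: small green tissue cassette, 41 x 28 x 12 mm, origin at the centre of its underside.
Mind the look-alikes: they are no part of the job. Leave any yellow look-alike of the part that bears knob alone.

How it is judged:
By the outcome, as a careful person would: the job done as asked, in the order asked, and still so for the second after the job is handed in, while the arm keeps its last pose, push and grip.
It also fails if it takes over 45 s, if anything falls off the work surface, if the arm or the gripper's body presses on something with over 40 N, if the wrist force passes 120 N, or if a joint passes its speed limit or range.

ROBOT

A 6-joint arm with a two-finger parallel gripper is mounted at the origin on the work surface. World frame = base frame: x ahead of the robot, y to its left, z up, the work surface at z = 0. Lengths are in mm, angles in degrees, forces in N, time in s.
With the tool pointing down it reaches from about 300 to 850 mm from the base axis. Payload 4.2 kg.
Tool frame: the origin (TCP) lies at the very end of the fingers, on their centre line; the grasp point (between the pads) lies 19 mm behind it (env.grasp_offset is the distance from the TCP to the grasp point, in mm); z points along the fingers, y is the line along which they close (so a half turn about z gives the same grasp; the last joint's range is limited). The gripper opens to 91 mm and grips with 3 to 60 N. Pads are 32 mm wide; open, the fingers measure 118 mm over their backs; the gripper's body (76 mm by 178 mm) begins 60 mm behind the grasp point.
Start: joints at [-64.687, 18.312, 89.639, -0, 72.044, -1.146], TCP at [256.203, -514.785, 213.976] pointing down, gripper open.
Joint ranges: [-177.97, 177.97], [-48.28, 115.42], [12.27, 149.76], [-77.06, 257.06], [2.81, 150.46], [-146.56, 146.56]. Speed limits (degrees/s): [147.25, 147.25, 180, 180, 180, 180].

INTERFACE

Orientations are given as [roll, pitch, yaw] about the fixed x, y, z axes, in that order (R = Rz(yaw) Ry(pitch) Rx(roll)).
In Python, from workcell import env gives the robot as it stands. The module is installed in compiled form; this text tells all that it offers.
- The arm moves only by the tool send_rows, never from a script. Its argument "motion" is a list of rows, each an object of numbers: "tx", "ty", "tz": the shift along the tool's x, y, z in units of 500 mm (1.0 is 500 mm); "rx", "ry", "rz": the turn, a rotation vector about the tool's x, y, z in units of 30 degrees (1.0 is 30 degrees); "gripper": the closure, from -1 (fully open) to 1 (shut). In form: [{"tx": .., "ty": .., "tz": .., "rx": .., "ry": .., "rz": .., "gripper": ..}, ...]. A call has 1 to 12 rows; each row shifts and turns the commanded pose from where the row before left it, along the tool's axes as they then stand; what a row does not reach is not made up. A row lasts 1/8 s, in which the tool goes at most 62.5 mm and 10.7 degrees, less where a joint would pass 70% of its speed; a pose out of reach is approached as far as the arm can. A call with a number of a shift or a turn outside -1 to 1 is refused whole. A call with a gripper value outside its range is refused whole. The fingers move at their own pace and stop on an object; "grip_force" is the grip in N (left out, the last holds). Time passes only in rows, so rows that do not move let the fingers close. It gives the time, the measured TCP pose, the force, the opening and the grip force at its end, in the units of the state.
- env.state(): the state, without advancing time (a new reading comes with each control period).
- env.grab_frame(name): name is "side" or "top" or "wrist"; returns a dict with "frame" (480x640x3 uint8, red, green, blue), "vertical_fov" (degrees; the focal length in pixels is half the picture's height over the tangent of half this angle, whatever the lens; pixels are square), "cx", "cy" (the principal point, pixels), "k1" (the pictures are not rectified: a ray, as slopes to the right and down, at radius r is drawn at 1 + k1 r^2 times it, then the intrinsics apply), "rvec" (rotation vector, rad) and "tvec" (3), from world to camera coordinates, as OpenCV has them; the wrist camera has in their place "T_tool_cam" (4x4, takes a point from camera to tool coordinates, whose origin is the TCP and whose axes are the flange's). Camera axes: x right, y down, z forward; pixel columns grow to the right and rows downward; lengths in mm; the calibration is good to about 2 mm. A picture is of the moment at which its call begins: read the wrist's pose just before it. There is no depth.
- env.job_done(): hands the job in; it is judged then, once.
The state is a dict: "time_s": time; "qpos": joint angles; "qvel": joint speeds; "effort": joint torques, N m; "ee_pos": TCP position; "ee_rot": TCP orientation; "force": force on the tool from outside, world axes, zero at the start; "torque": the same for the moment, N m; "gripper_width": finger opening in mm; "gripper_force": force on a finger pad.
Only numpy, scipy, OpenCV 4.12 (cv2) and the standard library are available. Lean on these libraries where they do the work, as an engineer would, in place of code of your own. Each camera call takes 0.05 s, during which the arm holds its last target. There are 200 camera calls.

## Working session

There is one attempt and no reset: what is moved stays moved. The work goes in short steps, Python scripts to look and compute and a tool call to move; the robot and the scene stay as the last step left them, time stands still between calls to the robot, and variables do not carry over. Pictures are saved under pics/ and viewed, at most 10 in all, crops included, and the job is handed in when it is done.

Besides the shell and the picture viewer there is one more tool, called after "Call:" as a command line: name --argument value ..., lists and objects as JSON in quotes. send_rows: Moves the arm, as the interface text tells. Shifts and turns lie within -1 to 1; 1 stands for 500 mm of shift or 30 degrees of turn. Its arguments: {"type":"object","properties":{"motion":{"type":"array"},"grip_force":{"type":"number"}},"required":["motion"]}

```bash
mkdir -p pics; cat > h.py <<'E'
import numpy as np, cv2, pickle
from scipy.spatial.transform import Rotation as R
from workcell import env
def grab(n):
    s=env.state(); f=env.grab_frame(n); f['s']=s
    h=f['frame'].shape[0]; fl=h/2/np.tan(np.radians(f['vertical_fov'])/2)
    f['f']=fl
    if n=='wrist':
        T=np.eye(4); T[:3,:3]=R.from_euler('xyz',s['ee_rot'],degrees=True).as_matrix(); T[:3,3]=s['ee_pos']
        W=T@np.array(f['T_tool_cam']); f['Rwc']=W[:3,:3]; f['c']=W[:3,3]
    else:
        Rc=cv2.Rodrigues(np.array(f['rvec'],float))[0]; f['Rwc']=Rc.T; f['c']=-Rc.T@np.array(f['tvec'],float).ravel()
    pickle.dump(f,open(f'pics/{n}.pkl','wb'))
    return f
def load(n): return pickle.load(open(f'pics/{n}.pkl','rb'))
def ray(f,u,v):
    d=np.array([(u-f['cx'])/f['f'],(v-f['cy'])/f['f']]); p=d.copy()
    for _ in range(20): p=d/(1+f['k1']*(p@p))
    r=f['Rwc']@np.array([p[0],p[1],1]); return r/np.linalg.norm(r)
def onz(f,u,v,z):
    r=ray(f,u,v); return f['c']+r*(z-f['c'][2])/r[2]
def proj(f,P):
    q=f['Rwc'].T@(np.array(P,float)-f['c']); p=q[:2]/q[2]; p=p*(1+f['k1']*(p@p)); return p*f['f']+[f['cx'],f['cy']]
def two(f1,p1,f2,p2):
    a,b=ray(f1,*p1),ray(f2,*p2); t=np.linalg.lstsq(np.c_[a,-b],f2['c']-f1['c'],rcond=None)[0]
    A=f1['c']+a*t[0];B=f2['c']+b*t[1]; return (A+B)/2,np.linalg.norm(A-B)
def save(f,n): cv2.imwrite(f'pics/{n}.png',f['frame'][:,:,::-1])
E
python3 - <<'E'
from h import *
for n in ('top','side'):
    f=grab(n); save(f,n+'0'); print(n,f['c'].round(),f['f'],f['k1'])
print(env.state())
E
```

```text
top [ 274.  -13. 1674.] 622.1650018689019 -0.18827108302848697
side [ 231. -924. 1012.] 596.4612301616344 -0.07532785901440388
{'time_s': 0.1, 'qpos': array([-6.46868387e+01,  1.83458965e+01,  8.96993301e+01,  1.09543964e-03,
        7.20438433e+01, -1.14678819e+00]), 'qvel': array([-0.01976661, -0.13482614, -0.14875224,  0.03745053, -0.01563585,
       -0.02584349]), 'effort': array([-3.97157294e-05, -4.13331127e+01, -2.32510257e+01,  7.29010231e-02,
        4.21167444e-02, -5.89373167e-05]), 'ee_pos': array([ 256.00846131, -514.3575083 ,  213.22580567]), 'ee_rot': array([-1.79910969e+02, -2.82398427e-03,  2.64596088e+01]), 'force': array([ 0.03627849,  0.39211617, -0.51095407]), 'torque': array([-0.04166528, -0.02025194, -0.01888703]), 'gripper_force': 0.0, 'gripper_width': 91.27317269277357}
```

View pics/top0.png

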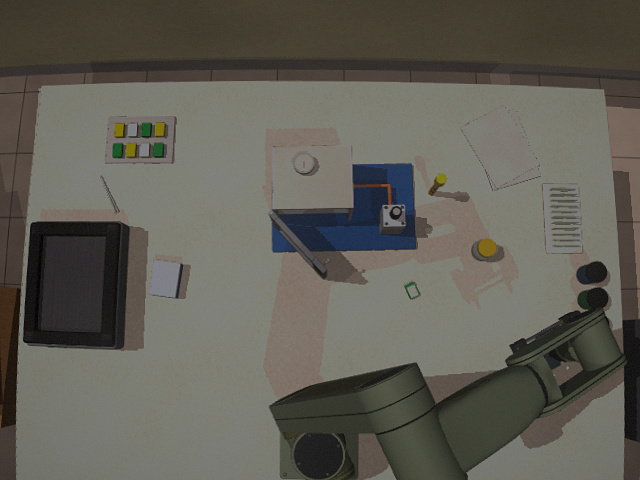

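View pics/side0.png

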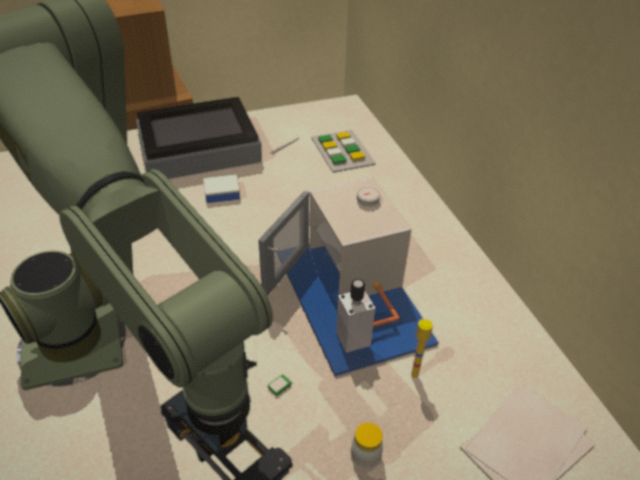

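The top view shows the black knob at (396,212) on the aluminium block. Things it could be confused with: the yellow-knobbed rod at (438,183), the yellow jar cap at (487,249) and the dark bottle caps at (592,272) and (594,298). The description picks (396,212), which is (358,287) in the side view. The door's free edge is near (322,270).

```bash
python3 - <<'E'
from h import *
t,s=load('top'),load('side')
def blob(f,box):
    x0,y0,x1,y1=box; g=f['frame'][y0:y1,x0:x1].max(2); m=(g<60).astype(np.uint8)
    n,l,st,c=cv2.connectedComponentsWithStats(m); 
    return [(st[i].tolist(),(c[i]+[x0,y0]).round(1).tolist()) for i in range(1,n) if st[i,4]>15]
print(blob(t,(380,200,412,235)),blob(s,(345,275,372,303)))
hsv=cv2.cvtColor(t['frame'],cv2.COLOR_RGB2HSV)
m=((hsv[...,0]>100)&(hsv[...,0]<125)&(hsv[...,1]>120)).astype(np.uint8)
m=cv2.morphologyEx(m,cv2.MORPH_OPEN,np.ones((3,3)))
def fit(pts,z):
    P=np.array([onz(t,u,v,z)[:2] for u,v in pts]); return P
# front edge: lowest blue pixel per column; right edge: rightmost per row
fr=[(u,np.where(m[:,u])[0].max()+.5) for u in list(range(276,290,2))+list(range(335,411,4))]
ri=[(np.where(m[v])[0].max()+.5,v) for v in range(168,246,4)]
F=fit(fr,12);G=fit(ri,12)
def line(P):
    l=cv2.fitLine(P.astype(np.float32),2,0,.01,.01).ravel();return l
a,b=line(F),line(G);print(a,b)
A=np.c_[a[:2],-b[:2]];k=np.linalg.solve(A,b[2:]-a[2:]);print('corner FR',a[2:]+a[:2]*k[0])
print('yaw',np.degrees(np.arctan2(a[0],-a[1])), np.degrees(np.arctan2(b[1],b[0])))
print('knob',onz(t,396.5,211.5,181),two(t,(396.5,211.5),s,(358,283)))
im=np.hstack([cv2.resize(t['frame'][140:290,260:430],None,fx=2.8,fy=2.8,interpolation=2),cv2.resize(s['frame'][270:360,330:390],(280,420),interpolation=2)])
cv2.imwrite('pics/crop.png',im[:,:,::-1])
E
```

```text
[([0, 0, 8, 11, 46], [382.7, 203.0]), ([10, 6, 14, 14, 78], [395.5, 213.1]), ([0, 15, 32, 20, 314], [398.9, 228.4])] [([6, 10, 14, 16, 157], [356.8, 292.6])]
[ 2.4947396e-02 -9.9968874e-01  5.0809436e+02 -7.3545273e+01] [ 9.2177820e-01 -3.8771755e-01  6.2994507e+02 -2.2845868e+02]
corner FR [ 510.70868 -178.30557]
yaw 1.4295287 -22.812551
knob [ 579.33179633 -188.62129804  181.        ] (array([ 578.69385982, -188.34597237,  182.82876778]), np.float64(0.5290989629538625))
```

View pics/crop.png

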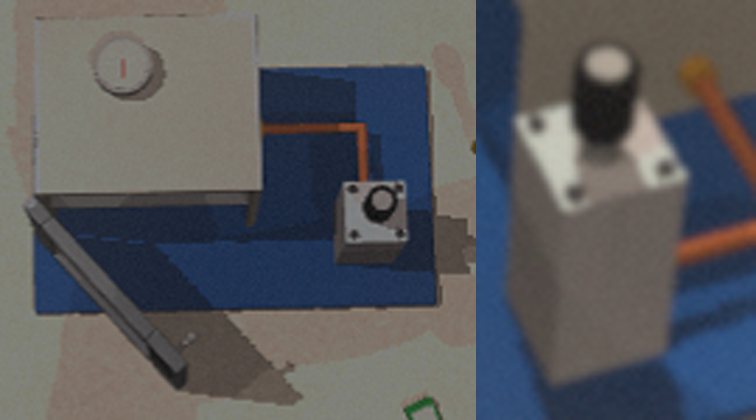

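The crop confirms the black knob, at (382,202) in its top-view half, on the aluminium block. The door's top edge runs from (33,207) to about (178,365).

```bash
python3 - <<'E'
from h import *
t,s=load('top'),load('side')
c=lambda x,y,z:onz(t,260+x/2.8,140+y/2.8,z)[:2]
FR,BR,FL=c(437,305,12),c(425,66,12),c(36,313,12)
print(FR,BR,FL,np.linalg.norm(FR-BR),np.linalg.norm(FR-FL))
d1=FL-FR; d2=BR-FR
y1=np.degrees(np.arctan2(-d1[0],d1[1])); y2=np.degrees(np.arctan2(d2[1],d2[0])); print('yaws',y1,y2)
# roof
r=[c(*p,188) for p in ((36,17),(257,15),(262,190),(36,191))]
r=np.array(r);print(r,'roofyaw',np.degrees(np.arctan2(-(r[3]-r[2])[0],(r[3]-r[2])[1])))
print('knob',c(382,202,181))
for yaw in (y1,):
    M=R.from_euler('z',yaw,degrees=True).as_matrix()[:2,:2]
    # known station pts -> world: origin estimates
    K=[((-80,-195),FR),((160,-195),BR),((-80,195),FL),((0,-20),r[2]),((0,180),r[3]),((160,-20),r[1]),((160,180),r[0]),((-10,-125),c(382,202,181))]
    for q,w in K: print(q,(w-M@np.array(q)).round(1))
    O=np.mean([w-M@np.array(q) for q,w in K],0)
    H=O+M@[0,180]; print('O',O,'hinge',H)
    for e in ((178,370),(187,362),(160,378),(30,205),(178,365)):
        p=M.T@(c(*e,186)-O); print(e,'door edge in station',p.round(1),'ang',np.arctan2(-(p[0]),180-p[1]),np.hypot(p[0],p[1]-180))
E
```

```text
[ 510.9779818  -260.60156681] [ 750.28289472 -253.11220495] [500.0540869  126.66400045] 239.42207894632776 387.4196059385975
yaws 1.6157572539431642 1.7925616521338206
[[741.74605305 118.25997609]
 [745.14476081 -78.46566808]
 [585.97193172 -82.76914342]
 [583.42703881 114.24800626]] roofyaw 0.7400549350530027
knob [ 577.72000965 -188.42482169]
(-80, -195) [585.4 -63.4]
(160, -195) [584.8 -62.7]
(-80, 195) [585.5 -66. ]
(0, -20) [585.4 -62.8]
(0, 180) [588.5 -65.7]
(160, -20) [584.6 -63. ]
(160, 180) [586.9 -66.2]
(-10, -125) [584.2 -63.2]
O [585.68100175 -64.11779394] hinge [580.6056234  115.81063776]
(178, 370) door edge in station [-155.9   57.6] ang 0.9052750343150697 198.21617406739628
(187, 362) door edge in station [-149.2   49.8] ang 0.8530310582673134 198.03375818851842
(160, 378) door edge in station [-162.5   73.2] ang 0.9891891390531837 194.47486282277407
(30, 205) door edge in station [ -9.2 183.8] ang 1.9657367016009744 9.927887799587403
(178, 365) door edge in station [-151.6   57.5] ang 0.8912855768298098 194.8987265521077
```

```bash
cat > plan.py <<'E'
from h import *
import json
O=np.array([585.5,-64.0]); Y=1.6
M=R.from_euler('z',Y,degrees=True).as_matrix()[:2,:2]
def st(x,y): return O+M@np.array([x,y],float)
def door(th,off,s=180):  # TCP xy 'off' mm out from outer face, at s along the door
    d=np.array([-np.sin(th),-np.cos(th)]); o=np.array([-np.cos(th),np.sin(th)])
    return O+M@(np.array([0,180])+s*d+(15+off)*o)
def plan(segs,g,pos=None,yaw=None):
    s=env.state(); p=np.array(s['ee_pos'] if pos is None else pos,float); y=s['ee_rot'][2] if yaw is None else yaw
    rows=[]
    for (x,yy,z,yw,n) in segs:
        for i in range(n,0,-1):
            dp=(np.array([x,yy,z])-p)/i; dy=((yw-y+180)%360-180)/i
            c,q=np.cos(np.radians(y)),np.sin(np.radians(y)); B=np.array([[c,q,0],[q,-c,0],[0,0,-1]]).T
            t=np.round(B.T@dp/500,3); rz=round(-dy/30,2)
            p=p+B@t*500; y-=rz*30
            rows.append(dict(tx=t[0],ty=t[1],tz=t[2],rz=rz,gripper=g))
    print(json.dumps(rows)); print('end',p.round(1),round(y,1))
E
python3 - <<'E'
from plan import *
th=.87; a=door(th,65); b=door(th,30); print(a,b)
yw=180+Y-np.degrees(th)
plan([(*a,214,yw,12)],1)
E
```

```text
[392.91605049  55.74696454] [416.22312643  29.63604324]
[{"tx": 0.063, "ty": -0.075, "tz": -0.0, "rz": -0.29, "gripper": 1}, {"tx": 0.073, "ty": -0.065, "tz": -0.0, "rz": -0.29, "gripper": 1}, {"tx": 0.082, "ty": -0.053, "tz": -0.0, "rz": -0.29, "gripper": 1}, {"tx": 0.089, "ty": -0.04, "tz": -0.0, "rz": -0.29, "gripper": 1}, {"tx": 0.094, "ty": -0.026, "tz": -0.0, "rz": -0.29, "gripper": 1}, {"tx": 0.097, "ty": -0.011, "tz": -0.0, "rz": -0.29, "gripper": 1}, {"tx": 0.098, "ty": 0.004, "tz": -0.0, "rz": -0.29, "gripper": 1}, {"tx": 0.096, "ty": 0.019, "tz": -0.0, "rz": -0.3, "gripper": 1}, {"tx": 0.092, "ty": 0.033, "tz": -0.0, "rz": -0.29, "gripper": 1}, {"tx": 0.086, "ty": 0.047, "tz": -0.001, "rz": -0.3, "gripper": 1}, {"tx": 0.077, "ty": 0.06, "tz": -0.0, "rz": -0.29, "gripper": 1}, {"tx": 0.067, "ty": 0.07, "tz": -0.001, "rz": -0.3, "gripper": 1}]
end [392.8  55.6 214.2] 131.8
```

Call:
send_rows --motion '[{"tx": 0.063,"ty": -0.075,"tz": 0,"rz": -0.29,"gripper": 1},{"tx": 0.073,"ty": -0.065,"tz": 0,"rz": -0.29,"gripper": 1},{"tx": 0.082,"ty": -0.053,"tz": 0,"rz": -0.29,"gripper": 1},{"tx": 0.089,"ty": -0.04,"tz": 0,"rz": -0.29,"gripper": 1},{"tx": 0.094,"ty": -0.026,"tz": 0,"rz": -0.29,"gripper": 1},{"tx": 0.097,"ty": -0.011,"tz": 0,"rz": -0.29,"gripper": 1},{"tx": 0.098,"ty": 0.004,"tz": 0,"rz": -0.29,"gripper": 1},{"tx": 0.096,"ty": 0.019,"tz": 0,"rz": -0.3,"gripper": 1},{"tx": 0.092,"ty": 0.033,"tz": 0,"rz": -0.29,"gripper": 1},{"tx": 0.086,"ty": 0.047,"tz": 0,"rz": -0.3,"gripper": 1},{"tx": 0.077,"ty": 0.06,"tz": 0,"rz": -0.29,"gripper": 1},{"tx": 0.067,"ty": 0.07,"tz": 0,"rz": -0.3,"gripper": 1}]' --grip_force 30

```text
invalid input at $.motion[0]: expected keys tx, ty, tz, rx, ry, rz, gripper
```

Call:
send_rows --motion '[{"tx": 0.063,"ty": -0.075,"tz": 0,"rx": 0,"ry": 0,"rz": -0.29,"gripper": 1},{"tx": 0.073,"ty": -0.065,"tz": 0,"rx": 0,"ry": 0,"rz": -0.29,"gripper": 1},{"tx": 0.082,"ty": -0.053,"tz": 0,"rx": 0,"ry": 0,"rz": -0.29,"gripper": 1},{"tx": 0.089,"ty": -0.04,"tz": 0,"rx": 0,"ry": 0,"rz": -0.29,"gripper": 1},{"tx": 0.094,"ty": -0.026,"tz": 0,"rx": 0,"ry": 0,"rz": -0.29,"gripper": 1},{"tx": 0.097,"ty": -0.011,"tz": 0,"rx": 0,"ry": 0,"rz": -0.29,"gripper": 1},{"tx": 0.098,"ty": 0.004,"tz": 0,"rx": 0,"ry": 0,"rz": -0.29,"gripper": 1},{"tx": 0.096,"ty": 0.019,"tz": 0,"rx": 0,"ry": 0,"rz": -0.3,"gripper": 1},{"tx": 0.092,"ty": 0.033,"tz": 0,"rx": 0,"ry": 0,"rz": -0.29,"gripper": 1},{"tx": 0.086,"ty": 0.047,"tz": 0,"rx": 0,"ry": 0,"rz": -0.3,"gripper": 1},{"tx": 0.077,"ty": 0.06,"tz": 0,"rx": 0,"ry": 0,"rz": -0.29,"gripper": 1},{"tx": 0.067,"ty": 0.07,"tz": 0,"rx": 0,"ry": 0,"rz": -0.3,"gripper": 1}]' --grip_force 30

```text
time_s: 1.6
ee_pos: [392.9, 56.8, 213.8]
ee_rot: [-180.0, 0.0, 132.1]
force: [-0.0, -0.9, -0.1]
gripper_width: 0.7
gripper_force: 0.0
```

```bash
sed -i 's/rz=rz,gripper/rx=0,ry=0,rz=rz,gripper/' plan.py; python3 - <<'E'
from plan import *
s=env.state(); print({k:np.round(s[k],1).tolist() for k in s})
f=grab('wrist'); save(f,'w1'); f=grab('top')
th=.87
yw=lambda t:180+Y-np.degrees(t)
plan([(*door(th,65),140,yw(th),2)],1)
E
```

```text
{'time_s': 1.6, 'qpos': [6.6, 2.0, 110.4, -0.0, 67.6, -35.5], 'qvel': [54.6, 12.0, -12.5, -0.2, 0.3, -17.1], 'effort': [-4.2, -26.5, -21.2, 0.2, 0.3, 0.3], 'ee_pos': [392.9, 56.8, 213.8], 'ee_rot': [-180.0, 0.0, 132.1], 'force': [-0.0, -0.9, -0.1], 'torque': [-0.0, -0.1, 0.0], 'gripper_force': 0.0, 'gripper_width': 0.7}
[{"tx": -0.002, "ty": -0.002, "tz": 0.074, "rx": 0, "ry": 0, "rz": 0.01, "gripper": 1}, {"tx": -0.002, "ty": -0.003, "tz": 0.073, "rx": 0, "ry": 0, "rz": 0.0, "gripper": 1}]
end [393.   55.5 140.2] 131.9
```

View pics/w1.png

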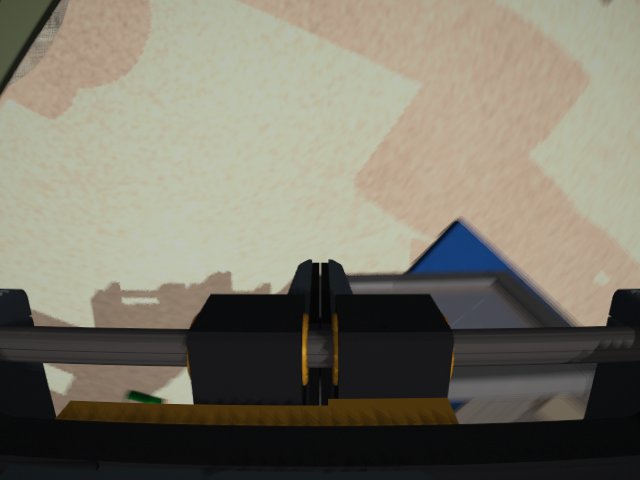

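The wrist view shows the closed fingers at (320,270) and, beyond them, the door: its outer top edge runs from about (350,280) to (490,272), nearly parallel to the tool's y axis.

```bash
python3 - <<'E'
from plan import *
f=load('wrist'); H=st(0,180)
for u,v in ((352,281),(410,276),(490,272)):
    p=onz(f,u,v,186)[:2]; q=M.T@(p-O); print(p.round(1),q.round(1))
a,b=[M.T@(onz(f,u,v,186)[:2]-O) for u,v in ((352,281),(488,272))]
print('angle',np.arctan2(b[0]-a[0],b[1]-a[1]))
for t in (.8,.87,.93):
    print(t,[proj(f,[*door(t,0,s),186]).round() for s in (5,100,180)])
E
```

```text
[407.8  64.1] [-174.  133.]
[428.2  86.1] [-153.   154.4]
[458.  115.6] [-122.5  183.1]
angle 0.7987009030753796
0.8 [array([615., 378.]), array([458., 392.]), array([318., 401.])]
0.87 [array([617., 377.]), array([460., 381.]), array([319., 382.])]
0.93 [array([618., 376.]), array([463., 372.]), array([321., 366.])]
```

Call:
send_rows --motion '[{"tx": 0,"ty": 0,"tz": 0.07,"rx": 0,"ry": 0,"rz": 0,"gripper": 1},{"tx": 0,"ty": 0,"tz": 0.07,"rx": 0,"ry": 0,"rz": 0,"gripper": 1},{"tx": 0,"ty": 0,"tz": 0,"rx": 0,"ry": 0,"rz": 0,"gripper": 1}]'

```text
time_s: 2.08
ee_pos: [390.6, 54.3, 142.1]
ee_rot: [-179.7, -0.2, 131.7]
force: [0.0, 0.3, 0.4]
gripper_width: 0.5
gripper_force: 0.0
```

```bash
python3 - <<'E'
from plan import *
yw=lambda t:180+Y-np.degrees(t)
th=.87
plan([(*door(th,22),140,yw(th),3)]+[(*door(t,22),140,yw(t),1) for t in np.linspace(.81,.3,9)],1)
E
```

```text
[{"tx": -0.029, "ty": 0.002, "tz": 0.001, "rx": 0, "ry": 0, "rz": -0.0, "gripper": 1}, {"tx": -0.029, "ty": 0.002, "tz": 0.002, "rx": 0, "ry": 0, "rz": -0.0, "gripper": 1}, {"tx": -0.029, "ty": 0.001, "tz": 0.001, "rx": 0, "ry": 0, "rz": -0.0, "gripper": 1}, {"tx": -0.022, "ty": -0.003, "tz": 0.0, "rx": 0, "ry": 0, "rz": -0.12, "gripper": 1}, {"tx": -0.023, "ty": -0.004, "tz": 0.0, "rx": 0, "ry": 0, "rz": -0.12, "gripper": 1}, {"tx": -0.023, "ty": -0.004, "tz": 0.0, "rx": 0, "ry": 0, "rz": -0.12, "gripper": 1}, {"tx": -0.023, "ty": -0.004, "tz": 0.0, "rx": 0, "ry": 0, "rz": -0.12, "gripper": 1}, {"tx": -0.023, "ty": -0.004, "tz": 0.0, "rx": 0, "ry": 0, "rz": -0.12, "gripper": 1}, {"tx": -0.023, "ty": -0.004, "tz": 0.0, "rx": 0, "ry": 0, "rz": -0.13, "gripper": 1}, {"tx": -0.023, "ty": -0.004, "tz": 0.0, "rx": 0, "ry": 0, "rz": -0.12, "gripper": 1}, {"tx": -0.023, "ty": -0.004, "tz": 0.0, "rx": 0, "ry": 0, "rz": -0.12, "gripper": 1}, {"tx": -0.023, "ty": -0.004, "tz": 0.0, "rx": 0, "ry": 0, "rz": -0.12, "gripper": 1}]
end [496.4 -47.4 140.1] 164.4
```

Call:
send_rows --motion '[{"tx": -0.029,"ty": 0.002,"tz": 0.001,"rx": 0,"ry": 0,"rz": 0,"gripper": 1},{"tx": -0.029,"ty": 0.002,"tz": 0.002,"rx": 0,"ry": 0,"rz": 0,"gripper": 1},{"tx": -0.029,"ty": 0.001,"tz": 0.001,"rx": 0,"ry": 0,"rz": 0,"gripper": 1},{"tx": -0.022,"ty": -0.003,"tz": 0,"rx": 0,"ry": 0,"rz": -0.12,"gripper": 1},{"tx": -0.023,"ty": -0.004,"tz": 0,"rx": 0,"ry": 0,"rz": -0.12,"gripper": 1},{"tx": -0.023,"ty": -0.004,"tz": 0,"rx": 0,"ry": 0,"rz": -0.12,"gripper": 1},{"tx": -0.023,"ty": -0.004,"tz": 0,"rx": 0,"ry": 0,"rz": -0.12,"gripper": 1},{"tx": -0.023,"ty": -0.004,"tz": 0,"rx": 0,"ry": 0,"rz": -0.12,"gripper": 1},{"tx": -0.023,"ty": -0.004,"tz": 0,"rx": 0,"ry": 0,"rz": -0.13,"gripper": 1},{"tx": -0.023,"ty": -0.004,"tz": 0,"rx": 0,"ry": 0,"rz": -0.12,"gripper": 1},{"tx": -0.023,"ty": -0.004,"tz": 0,"rx": 0,"ry": 0,"rz": -0.12,"gripper": 1},{"tx": -0.023,"ty": -0.004,"tz": 0,"rx": 0,"ry": 0,"rz": -0.12,"gripper": 1}]'

```text
time_s: 3.58
ee_pos: [499.8, -47.5, 142.2]
ee_rot: [180.0, 0.0, 164.5]
force: [-0.4, 0.3, 0.6]
gripper_width: 0.1
gripper_force: 0.2
```

```bash
python3 - <<'E'
from plan import *
yw=lambda t:180+Y-np.degrees(t)
f=grab('top'); cv2.imwrite('pics/t2.png',cv2.resize(f['frame'][140:300,250:430],None,fx=3,fy=3)[:,:,::-1])
plan([(*door(t,22),140,yw(t),1) for t in (.25,.2,.16,.13,.1,.08,.06)],1)
E
```

```text
[{"tx": -0.008, "ty": -0.005, "tz": 0.005, "rx": 0, "ry": 0, "rz": -0.09, "gripper": 1}, {"tx": -0.018, "ty": -0.003, "tz": -0.0, "rx": 0, "ry": 0, "rz": -0.09, "gripper": 1}, {"tx": -0.015, "ty": -0.003, "tz": -0.0, "rx": 0, "ry": 0, "rz": -0.08, "gripper": 1}, {"tx": -0.011, "ty": -0.002, "tz": -0.0, "rx": 0, "ry": 0, "rz": -0.06, "gripper": 1}, {"tx": -0.01, "ty": -0.002, "tz": -0.0, "rx": 0, "ry": 0, "rz": -0.06, "gripper": 1}, {"tx": -0.008, "ty": -0.001, "tz": -0.0, "rx": 0, "ry": 0, "rz": -0.03, "gripper": 1}, {"tx": -0.007, "ty": -0.002, "tz": -0.0, "rx": 0, "ry": 0, "rz": -0.04, "gripper": 1}]
end [537.8 -63.  139.8] 178.1
```

View pics/t2.png

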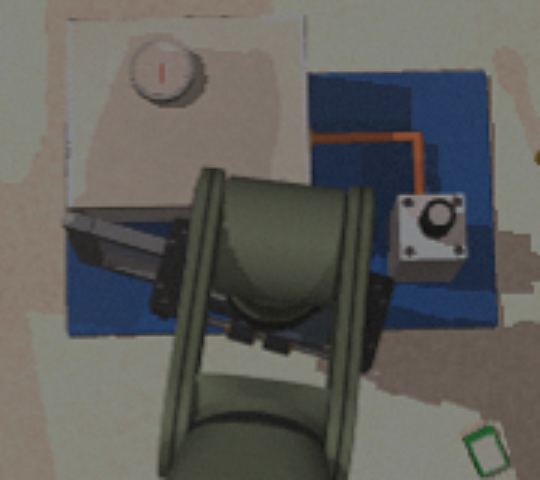

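The door has swung to about 0.27 rad, from (70,215) to (165,250) in the crop, with the gripper behind it. I'll carry on pushing.

Call:
send_rows --motion '[{"tx": -0.012,"ty": -0.005,"tz": 0,"rx": 0,"ry": 0,"rz": -0.09,"gripper": 1},{"tx": -0.018,"ty": -0.003,"tz": 0,"rx": 0,"ry": 0,"rz": -0.09,"gripper": 1},{"tx": -0.015,"ty": -0.003,"tz": 0,"rx": 0,"ry": 0,"rz": -0.08,"gripper": 1},{"tx": -0.011,"ty": -0.002,"tz": 0,"rx": 0,"ry": 0,"rz": -0.06,"gripper": 1},{"tx": -0.01,"ty": -0.002,"tz": 0,"rx": 0,"ry": 0,"rz": -0.06,"gripper": 1},{"tx": -0.008,"ty": -0.001,"tz": 0,"rx": 0,"ry": 0,"rz": -0.03,"gripper": 1},{"tx": -0.006,"ty": 0,"tz": 0,"rx": 0,"ry": 0,"rz": -0.04,"gripper": 1}]'

```text
time_s: 4.5
ee_pos: [536.9, -60.9, 142.0]
ee_rot: [-180.0, -0.0, 178.0]
force: [-1.2, 0.4, 0.5]
gripper_width: 0.6
gripper_force: 0.2
```

Call:
send_rows --motion '[{"tx": -0.006,"ty": 0,"tz": 0,"rx": 0,"ry": 0,"rz": -0.03,"gripper": 1},{"tx": -0.006,"ty": 0,"tz": 0,"rx": 0,"ry": 0,"rz": -0.02,"gripper": 1},{"tx": 0,"ty": 0,"tz": 0,"rx": 0,"ry": 0,"rz": 0,"gripper": 1}]'

```text
time_s: 4.88
ee_pos: [542.0, -61.3, 141.9]
ee_rot: [-180.0, -0.1, 179.5]
force: [-2.9, -0.8, 1.3]
gripper_width: 0.4
gripper_force: 1.6
```

Call:
send_rows --motion '[{"tx": -0.004,"ty": 0,"tz": 0,"rx": 0,"ry": 0,"rz": -0.03,"gripper": 1},{"tx": -0.004,"ty": 0,"tz": 0,"rx": 0,"ry": 0,"rz": -0.02,"gripper": 1},{"tx": -0.004,"ty": 0,"tz": 0,"rx": 0,"ry": 0,"rz": 0,"gripper": 1}]'

```text
time_s: 5.25
ee_pos: [548.5, -61.1, 141.7]
ee_rot: [-180.0, -0.0, -179.0]
force: [-1.8, -0.7, -0.6]
gripper_width: 0.3
gripper_force: 1.1
```

Call:
send_rows --motion '[{"tx": -0.004,"ty": 0,"tz": 0,"rx": 0,"ry": 0,"rz": 0,"gripper": 1},{"tx": -0.004,"ty": 0,"tz": 0,"rx": 0,"ry": 0,"rz": 0,"gripper": 1}]'

```text
time_s: 5.5
ee_pos: [553.5, -60.7, 142.0]
ee_rot: [180.0, 0.1, -179.0]
force: [-0.6, 1.3, -0.7]
gripper_width: 0.7
gripper_force: 0.2
```

Call:
send_rows --motion '[{"tx": -0.004,"ty": 0,"tz": 0,"rx": 0,"ry": 0,"rz": 0,"gripper": 1},{"tx": -0.002,"ty": 0,"tz": 0,"rx": 0,"ry": 0,"rz": 0,"gripper": 1}]'

```text
time_s: 5.75
ee_pos: [553.6, -60.7, 142.1]
ee_rot: [180.0, -0.3, -179.0]
force: [-9.8, -0.4, 5.6]
gripper_width: 0.6
gripper_force: 4.7
```

```bash
python3 - <<'E'
from plan import *
f=grab('side'); t=grab('top'); cv2.imwrite('pics/s3.png',np.hstack([cv2.resize(f['frame'][170:350,250:430],(396,396)),cv2.resize(t['frame'][140:300,250:430],(396,396))])[:,:,::-1])
E
```

```text
(no output)
```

View pics/s3.png

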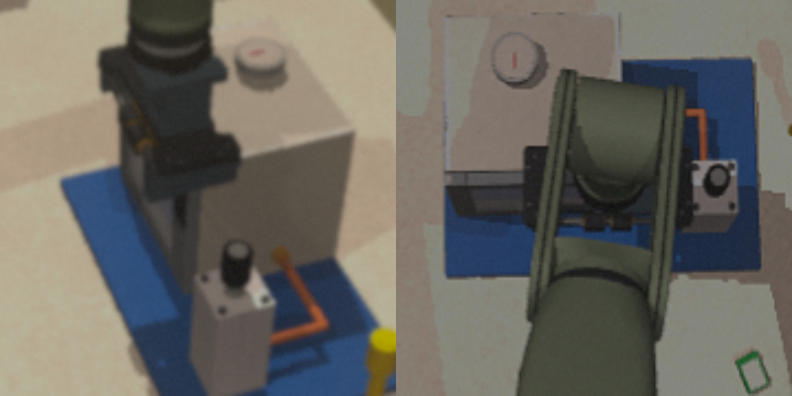

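The door is flush with the chamber front in both halves of the picture, and 10 N did not move it any further, so it has seated. I'll back off, rise and go over the knob.

Call:
send_rows --motion '[{"tx": 0.05,"ty": 0,"tz": 0,"rx": 0,"ry": 0,"rz": 0,"gripper": 1},{"tx": 0.04,"ty": 0,"tz": 0,"rx": 0,"ry": 0,"rz": 0,"gripper": 1},{"tx": 0,"ty": 0,"tz": -0.09,"rx": 0,"ry": 0,"rz": 0,"gripper": 1},{"tx": 0,"ty": 0,"tz": -0.09,"rx": 0,"ry": 0,"rz": 0,"gripper": -1},{"tx": 0,"ty": 0,"tz": 0,"rx": 0,"ry": 0,"rz": 0,"gripper": -1}]'

```text
time_s: 6.48
ee_pos: [513.8, -61.7, 236.1]
ee_rot: [-179.9, 0.6, -179.0]
force: [-0.4, 0.5, 0.9]
gripper_width: 17.2
gripper_force: 0.0
```

```bash
python3 - <<'E'
from plan import *
plan([(578.5,-188.6,232,181.6,5)],-1)
E
```

```text
[{"tx": -0.025, "ty": -0.051, "tz": 0.002, "rx": 0, "ry": 0, "rz": -0.0, "gripper": -1}, {"tx": -0.025, "ty": -0.051, "tz": 0.002, "rx": 0, "ry": 0, "rz": -0.01, "gripper": -1}, {"tx": -0.025, "ty": -0.051, "tz": 0.001, "rx": 0, "ry": 0, "rz": -0.0, "gripper": -1}, {"tx": -0.025, "ty": -0.052, "tz": 0.002, "rx": 0, "ry": 0, "rz": -0.01, "gripper": -1}, {"tx": -0.024, "ty": -0.051, "tz": 0.001, "rx": 0, "ry": 0, "rz": -0.0, "gripper": -1}]
end [ 578.5 -188.4  232.1] -178.4
```

Call:
send_rows --motion '[{"tx": -0.025,"ty": -0.051,"tz": 0.002,"rx": 0,"ry": 0,"rz": 0,"gripper": -1},{"tx": -0.025,"ty": -0.051,"tz": 0.002,"rx": 0,"ry": 0,"rz": -0.01,"gripper": -1},{"tx": -0.025,"ty": -0.051,"tz": 0.001,"rx": 0,"ry": 0,"rz": 0,"gripper": -1},{"tx": -0.025,"ty": -0.052,"tz": 0.002,"rx": 0,"ry": 0,"rz": -0.01,"gripper": -1},{"tx": -0.024,"ty": -0.051,"tz": 0.001,"rx": 0,"ry": 0,"rz": 0,"gripper": -1},{"tx": 0,"ty": 0,"tz": 0,"rx": 0,"ry": 0,"rz": 0,"gripper": -1},{"tx": 0,"ty": 0,"tz": 0,"rx": 0,"ry": 0,"rz": 0,"gripper": -1}]'

```text
time_s: 7.35
ee_pos: [575.0, -187.6, 227.1]
ee_rot: [179.9, -0.1, -178.4]
force: [0.1, -0.5, -1.7]
gripper_width: 87.7
gripper_force: 0.0
```

```bash
python3 - <<'E'
from plan import *
s=env.state(); print(s['ee_pos'],s['ee_rot'],s['gripper_width'],s['force'])
f=grab('wrist'); save(f,'w4'); grab('top');grab('side')
print(proj(f,[578.5,-188.6,181]),proj(f,[578.5,-188.6,145]))
E
```

```text
[ 575.0386816  -187.63275369  227.14073857] [ 1.79934685e+02 -6.43343765e-02 -1.78440089e+02] 87.72670210401446 [ 0.05086223 -0.46609559 -1.68895266]
[318.75155927 267.57283006] [318.82862125 247.89811979]
```

View pics/w4.png

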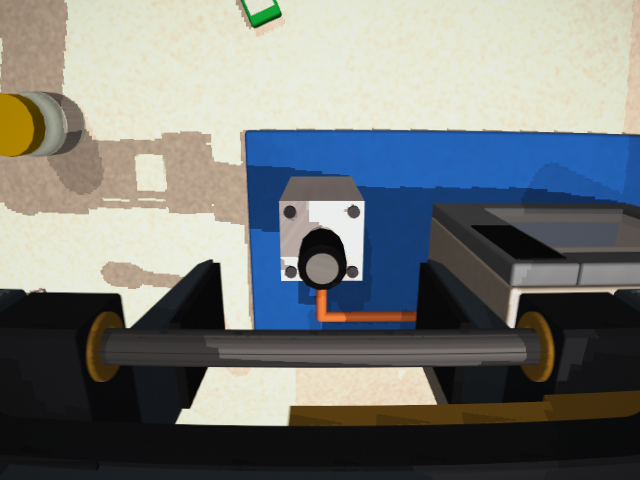

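The wrist view shows the knob's top disc at (322,268), the block's top face at (280..364, 201..280), the door shut flush on the right, and the fingers straddling the knob.

```bash
python3 - <<'E'
from plan import *
f=load('wrist')
k=onz(f,322,268,181); print(k, [onz(f,u,v,130).round(1) for u,v in ((280,201),(364,201),(363,280),(280,280))])
print('mean block',np.mean([onz(f,u,v,130) for u,v in ((280,201),(364,201),(363,280),(280,280))],0))
s=env.state();print(s['ee_pos'])
E
```

```text
[ 578.70498922 -186.78394828  181.        ] [array([ 551.7, -214.9,  130. ]), array([ 550.2, -159.7,  130. ]), array([ 605.9, -157.2,  130. ]), array([ 607.4, -214.8,  130. ])]
mean block [ 578.77267312 -186.63607663  130.        ]
[ 575.10984504 -187.41643196  227.99393803]
```

Call:
send_rows --motion '[{"tx": -0.007,"ty": 0.001,"tz": 0.03,"rx": 0,"ry": 0,"rz": 0,"gripper": -1},{"tx": 0,"ty": 0,"tz": 0.04,"rx": 0,"ry": 0,"rz": 0,"gripper": -1},{"tx": 0,"ty": 0,"tz": 0.04,"rx": 0,"ry": 0,"rz": 0,"gripper": -1},{"tx": 0,"ty": 0,"tz": 0.03,"rx": 0,"ry": 0,"rz": 0,"gripper": -1},{"tx": 0,"ty": 0,"tz": 0.022,"rx": 0,"ry": 0,"rz": 0,"gripper": -1},{"tx": 0,"ty": 0,"tz": 0,"rx": 0,"ry": 0,"rz": 0,"gripper": -1},{"tx": 0,"ty": 0,"tz": 0,"rx": 0,"ry": 0,"rz": 0,"gripper": -1}]'

```text
time_s: 8.38
ee_pos: [579.4, -187.9, 147.6]
ee_rot: [-180.0, 0.1, -178.4]
force: [-0.2, 0.4, -0.3]
gripper_width: 91.4
gripper_force: 0.0
```

Call:
send_rows --motion '[{"tx": 0.001,"ty": 0.002,"tz": 0.005,"rx": 0,"ry": 0,"rz": 0,"gripper": -0.2},{"tx": 0,"ty": 0,"tz": 0,"rx": 0,"ry": 0,"rz": 0,"gripper": 0.2},{"tx": 0,"ty": 0,"tz": 0,"rx": 0,"ry": 0,"rz": 0,"gripper": 1},{"tx": 0,"ty": 0,"tz": 0,"rx": 0,"ry": 0,"rz": 0,"gripper": 1},{"tx": 0,"ty": 0,"tz": 0,"rx": 0,"ry": 0,"rz": 0,"gripper": 1},{"tx": 0,"ty": 0,"tz": 0,"rx": 0,"ry": 0,"rz": 0,"gripper": 1},{"tx": 0,"ty": 0,"tz": 0,"rx": 0,"ry": 0,"rz": 0,"gripper": 1}]' --grip_force 15

```text
time_s: 9.25
ee_pos: [578.3, -186.7, 144.5]
ee_rot: [180.0, 0.0, -178.4]
force: [0.1, 0.2, 0.5]
gripper_width: 27.4
gripper_force: 15.0
```

Call:
send_rows --motion '[{"tx": 0,"ty": 0,"tz": 0,"rx": 0,"ry": 0,"rz": 0,"gripper": 1},{"tx": 0,"ty": 0,"tz": -0.004,"rx": 0,"ry": 0,"rz": 0,"gripper": 1},{"tx": 0,"ty": 0,"tz": -0.008,"rx": 0,"ry": 0,"rz": 0,"gripper": 1},{"tx": 0,"ty": 0,"tz": -0.008,"rx": 0,"ry": 0,"rz": 0,"gripper": 1},{"tx": 0,"ty": 0,"tz": 0,"rx": 0,"ry": 0,"rz": 0,"gripper": 1}]' --grip_force 22

```text
time_s: 9.88
ee_pos: [578.6, -186.8, 154.9]
ee_rot: [-180.0, 0.0, -178.4]
force: [1.0, -0.5, -3.2]
gripper_width: 27.5
gripper_force: 22.0
```

Side forces are under about 1 N and the rod's weight is carried. I'll lift the remaining 41 mm.

Call:
send_rows --motion '[{"tx": 0,"ty": 0,"tz": -0.008,"rx": 0,"ry": 0,"rz": 0,"gripper": 1},{"tx": 0,"ty": 0,"tz": -0.01,"rx": 0,"ry": 0,"rz": 0,"gripper": 1},{"tx": 0,"ty": 0,"tz": -0.01,"rx": 0,"ry": 0,"rz": 0,"gripper": 1},{"tx": 0,"ty": 0,"tz": -0.01,"rx": 0,"ry": 0,"rz": 0,"gripper": 1},{"tx": 0,"ty": 0,"tz": 0,"rx": 0,"ry": 0,"rz": 0,"gripper": 1}]'

```text
time_s: 10.5
ee_pos: [578.7, -186.9, 174.1]
ee_rot: [-180.0, 0.1, -178.4]
force: [0.2, -0.8, -3.8]
gripper_width: 27.5
gripper_force: 22.0
```

Call:
send_rows --motion '[{"tx": 0,"ty": 0,"tz": -0.01,"rx": 0,"ry": 0,"rz": 0,"gripper": 1},{"tx": 0,"ty": 0,"tz": -0.01,"rx": 0,"ry": 0,"rz": 0,"gripper": 1},{"tx": 0,"ty": 0,"tz": -0.01,"rx": 0,"ry": 0,"rz": 0,"gripper": 1},{"tx": 0,"ty": 0,"tz": -0.01,"rx": 0,"ry": 0,"rz": 0,"gripper": 1},{"tx": 0,"ty": 0,"tz": -0.004,"rx": 0,"ry": 0,"rz": 0,"gripper": 1},{"tx": 0,"ty": 0,"tz": 0,"rx": 0,"ry": 0,"rz": 0,"gripper": 1},{"tx": 0,"ty": 0,"tz": 0,"rx": 0,"ry": 0,"rz": 0,"gripper": 1}]'

```text
time_s: 11.38
ee_pos: [578.2, -186.7, 195.2]
ee_rot: [180.0, -0.0, -178.4]
force: [0.3, -0.5, -3.6]
gripper_width: 27.5
gripper_force: 22.0
```

```bash
python3 - <<'E'
from plan import *
f=grab('side'); t=grab('top')
cv2.imwrite('pics/s5.png',np.hstack([cv2.resize(f['frame'][200:380,260:440],(500,500),interpolation=2),cv2.resize(t['frame'][140:300,250:430],(300,500))])[:,:,::-1])
s=env.state();print(s['ee_pos'],s['force'],s['gripper_width'])
E
```

```text
[ 578.20577791 -186.70207122  195.21096049] [-0.68138692  0.51846611 -3.04722689] 27.300095583946984
```

View pics/s5.png

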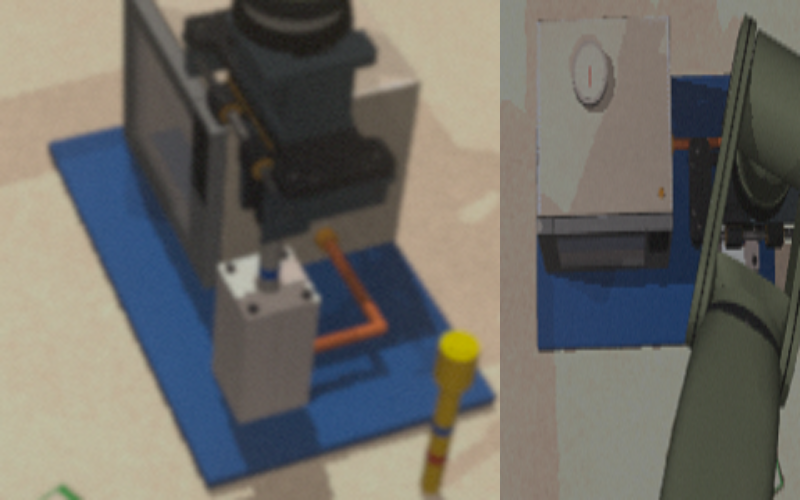

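The blue ring is visible above the block at (268,270) with bare rod below it, no red shows, and the door is shut. The rise was 50.7 mm, which puts the knob about 84 mm above the mouth. I'm handing it in.

```bash
python3 -c "
from workcell import env
print(env.job_done())"
```

```text
the job is handed in; nothing more can be done
None
```

The door is shut on its catch, and the rod is held by its knob about 84 mm above the mouth, with the blue ring clear and the red ring hidden; the job is handed in, and the judge's verdict was not shown.

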